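# Put the ear defenders on charge

### The arm

A 7-joint arm with a two-finger parallel gripper is mounted at the origin on the work surface. World frame = base frame: x ahead of the robot, y to its left, z up, the work surface at z = 0. Lengths are in m, angles in rad, forces in N, time in s.
With the tool pointing down it reaches from about 0.425 to 0.875 m from the base axis. Payload 4.7 kg.
Tool frame: the origin (TCP) lies between the finger pads; the fingertips stand 11 mm ahead of it and the grasp point (between the pads) lies 8 mm behind it; z points along the fingers, y is the line along which they close (so a half turn about z gives the same grasp; the last joint's range is limited). The gripper opens to 87 mm and grips with 3 to 60 N. Pads are 19 mm wide; open, the fingers measure 117 mm over their backs; the gripper's body (75 mm by 190 mm) begins 51 mm behind the grasp point.
Start: joints at [0.014, 0.321, -0.07, 1.45, 0.023, 1.371, -0.057], TCP at [0.65, -0, 0.234] pointing down, gripper open.
Joint ranges: [-2.86, 2.86], [-0.3, 2.09], [-1.38, 1.24], [0.06, 2.45], [-1.56, 4.7], [0.09, 2.05], [-2.69, 2.69]. Speed limits (rad/s): [2.57, 2.57, 3.14, 3.14, 3.14, 3.14, 3.14].

### API

Orientations are given as a rotation vector (axis times angle).
In Python, from bench import ctrl gives the robot as it stands. The module is installed in compiled form; this text tells all that it offers.
- The arm moves only by the shell command python3 -m inch 'ROWS' [FORCE]. ROWS is JSON, a list of rows, each an object with "slide": the shift along the tool's x, y, z scaled (see below), a list of three; "angular": the turn, a rotation vector about the tool's x, y, z scaled (see below), a list of three; "claw": the opening, from -1 (shut) to 1 (fully open). In form: [{"slide": [tx, ty, tz], "angular": [rx, ry, rz], "claw": claw}, ...]. A call has 1 to 10 rows; each row is the pose to reach, as a shift and turn from the pose commanded when the call began, along the tool's axes at that moment; what a row does not reach only later rows make up. The controller multiplies each number of a shift by 0.25 m and each number of a turn by 30 degrees. A row lasts 1/10 s, in which the tool goes at most 50 mm and 8.59 degrees, less where a joint would pass 70% of its speed; a pose out of reach is approached as far as the arm can. A call with a number of a shift or a turn outside -1 to 1 is refused whole. A call with a gripper value outside its range is refused whole. The fingers move at their own pace and stop on an object; FORCE is the grip in N (left out, the last holds). Time passes only in rows, so rows that repeat a pose let the fingers close. It gives the time, the measured TCP pose, the force, the opening and the grip force at its end, in the units of the state.
- ctrl.get_state(): the state, without advancing time (a new reading comes with each control period).
- ctrl.get_image(name): name is "scene" or "side" or "wrist"; returns a dict with "color" (384x512x3 uint8, red, green, blue), "depth" (384x512 float32, m along the optical axis (not along the pixel's ray), 0 where there is no reading), "camera_matrix" (3x3 intrinsics, pixels), "extrinsics" (4x4, takes a point from camera to world coordinates); the wrist camera has in their place "tool_from_camera" (4x4, takes a point from camera to tool coordinates, whose origin is the TCP and whose axes are the flange's). Camera axes: x right, y up, looking along -z (the intrinsics and any distortion apply to the point x, -y, -z); pixel columns grow to the right and rows downward; lengths in m; the calibration is good to about 2 mm. The wrist camera is an equidistant fisheye: a pixel r from the principal point sees the ray r / f radians off the axis. A picture is of the moment at which its call begins: read the wrist's pose just before it.
- ctrl.close_job(): hands the job in; it is judged then, once.
Trained networks look in the newest picture that a camera, given by its name, has taken for a name from the list of things; names that differ only in an ending like _2 or _b are one class to them, and where a whole thing is asked for, a point or a joint stands for the part that bears it (a point fixed in the world has none). Each returns a list of dicts, best first, with "confidence" (0 to 1); they miss things now and then, are a little off and sometimes report something else, mostly with a low value. They report only what shows in the picture. A call takes as long as a camera call.
- ctrl.find_in(query, camera): "bbox" ([centre column, centre row, width, height] in pixels, round what is visible of it).
- ctrl.outline_of(query, camera): "mask" (384x512 bool, what is visible of it) and "bbox" ([centre column, centre row, width, height] in pixels, round what is visible of it).
The state is a dict: "time": time; "joint_positions": joint angles; "qd": joint speeds; "joint_torque": joint torques, N m; "position": TCP position; "tool_rot": TCP orientation; "ft_force": force on the tool from outside, world axes, zero at the start; "torque": the same for the moment, N m; "grip_width": opening from 0.0 (shut) to 1.0 (fully open); "grip_force": force on a finger pad.
Only numpy, scipy, OpenCV 4.12 (cv2) and the standard library are available. Lean on these libraries where they do the work, as an engineer would, in place of code of your own. Each camera call takes 0.05 s, during which the arm holds its last target. There are 200 camera calls.

### The job

Hang the white ear defenders on the charging rail in its one free bay (the one with the green tile), headband over the bar with one ear cup on each side, lowering them onto the bar rather than dropping them. Then turn the charger's selector knob so that it clicks in at the mark of that bay's colour, and let go. Leave the two grey pairs and the amber jar where they are.

Things in the scene. Friction and masses are not known exactly. Their poses are not given: they have to be found in the camera images.
- white_set: White ear defenders, 148 (x) x 50 (y) x 160 mm tall, 0.24 kg, standing on their cups. Origin: between the cups, at their undersides; z up, x from cup to cup. Black crown pad on top 60 x 28 x 28 mm (x,y,z), heights 132-160, gripped from above across its 28 mm (y). Cups at x -74..-48 and 48..74 mm, heights 0-68; thin wire arms between.
- white_set_crown (a point): Centre of the underside of the white set's crown pad, the face that rests on the bar, 132 mm above the set's origin; the set's axes.
- rail: Fixed charging rail: grey base 200 x 330 x 8 mm with a horizontal bar, 16 mm diameter, along y, 304 mm between its two posts, top of bar 152 mm above the table. Three bays 100 mm apart, marked by coloured strips across the base: blue at y +100 mm, yellow 0, red -100 mm. Origin: centre of the underside, on the table; z up.
- bay_blue (a point): Point on top of the bar at the middle of the bay with the blue strip (152 mm high); axes of the rail.
- bay_yellow (a point): Point on top of the bar at the middle of the bay with the yellow strip (152 mm high); axes of the rail.
- bay_red (a point): Point on top of the bar at the middle of the bay with the red strip (152 mm high); axes of the rail.
- free_tile: Green tile 50 x 36 x 3 mm lying on the coloured strip of the free bay, straight below the bar at the middle of that bay, 9 mm above the table; its axes are parallel to the rail's. It is fixed.
- grey_a: Grey ear defenders of the same shape, size and frame as the white set, hanging in an occupied bay; leave alone.
- grey_b: Grey ear defenders of the same shape, size and frame as the white set, hanging in an occupied bay; leave alone.
- charger: Fixed dark box 150 (x) x 160 (y) x 60 mm high; selector knob in the centre of its top, ringed at 50 mm radius by four 18 mm dots: blue, white (off), yellow, red, clockwise seen from above, 0.6 rad (34 deg) apart, white towards the box's -x face. Origin: centre of the underside, on the table; z up.
- selector_grip (a point): On the knob's axis, mid-height of its grip bar, 91 mm above the table. Black knob: 54 mm disc, on it an upright grip bar 50 mm long, 15 mm thick, from 71 to 103 mm above the table, white pointer line on one end. Axes turn with the knob: the pointer looks along -x, the bar is pinched along y.
- selector (a joint): Angle of the selector knob, rad, growing clockwise seen from above. Clicks (spring detents) with the pointer at: -0.6 blue, 0 white/off, 0.6 yellow, 1.2 red. Starts near 0. Turns with less than 0.3 N m.
- jar: Amber jar, 50 mm diameter, 70 mm tall; bystander. Origin: centre of underside.

How it is judged:
On the way, in this order (a step that is already met when the one before it is completed fails the run):
1. the white ear defenders hang, released, over the bar in the free bay (y of white_set_crown in the frame of free_tile between -0.03 and 0.03 m and x of white_set_crown in the frame of free_tile between -0.035 and 0.035 m and height (world z) of white_set_crown between 0.146 and 0.166 m and angle between white_set's own z axis and vertical below 0.3 rad and angle between the x axis of white_set and the x axis of rail, either way round below 0.4 rad and contact force between white_set and rail above 0.3 N and contact force between the fingers and white_set below 0.1 N and linear speed of white_set below 0.05 m/s), for 0.2 s.
2. the selector is at the mark of that bay's colour (((horizontal distance between free_tile and bay_blue below 0.03 m and value of joint selector between -0.75 and -0.45 rad) or (horizontal distance between free_tile and bay_yellow below 0.03 m and value of joint selector between 0.45 and 0.75 rad) or (horizontal distance between free_tile and bay_red below 0.03 m and value of joint selector between 1.05 and 1.35 rad))), for 0.2 s.
At the end, for the whole second after the job is handed in: White set hanging at rest, released, on the bar in the free bay (30 mm along, 35 mm across, crown underside 146-166 mm high, lean < 0.3 rad, arch across the bar within 0.4 rad); selector within 0.15 rad of that colour's click; grey pairs moved < 30 mm, jar < 50 mm (all of step 1 and ((horizontal distance between free_tile and bay_blue below 0.03 m and value of joint selector between -0.75 and -0.45 rad) or (horizontal distance between free_tile and bay_yellow below 0.03 m and value of joint selector between 0.45 and 0.75 rad) or (horizontal distance between free_tile and bay_red below 0.03 m and value of joint selector between 1.05 and 1.35 rad)) and velocity of joint selector between -0.1 and 0.1 rad/s and distance of each of grey_a, grey_b from where it was at the start of the episode below 0.03 m and distance of jar from where it was at the start of the episode below 0.05 m); the robot touches nothing.
It fails at once if the white set is dropped (falls freely by more than about 25 mm) (linear speed of white_set above 0.7 m/s and contact force between the fingers and white_set below 0.05 N).
It fails at once if a grey pair is displaced by more than 30 mm (distance of any of grey_a, grey_b from where it was at the start of the episode above 0.03 m).
It fails at once if the jar is displaced by more than 50 mm (distance of jar from where it was at the start of the episode above 0.05 m).
It also fails if it takes over 54 s, if anything falls off the work surface, if the arm or the gripper's body presses on something with over 40 N, if the wrist force passes 120 N, or if a joint passes its speed limit or range.

## Working session

There is one attempt and no reset: what is moved stays moved. The work goes in short steps, Python scripts to look and compute and a shell command to move; the robot and the scene stay as the last step left them, time stands still between calls to the robot, and variables do not carry over. Pictures are saved under pics/ and viewed, at most 10 in all, crops included, and the job is handed in when it is done.

```bash
mkdir -p pics; cat > h.py <<'E'
import numpy as np, cv2
from bench import ctrl
from scipy.spatial.transform import Rotation as R
def cloud(im):
    d=im["depth"];K=im["camera_matrix"];v,u=np.mgrid[:384,:512]
    x=(u-K[0,2])/K[0,0]*d;y=(v-K[1,2])/K[1,1]*d
    P=np.stack([x,-y,-d],-1);E=im["extrinsics"]
    return P@E[:3,:3].T+E[:3,3]
E
python3 - <<'E'
from h import *
s=ctrl.get_state();print(s)
ims=[]
for c in ("scene","side"):
    im=ctrl.get_image(c);np.savez(f"{c}.npz",**im);ims.append(im["color"])
    P=cloud(im)
    for q in ("white_set","rail","free_tile","grey_a","charger","selector_grip","jar"):
        for o in ctrl.outline_of(q,c)[:3]:
            m=o["mask"]&(im["depth"]>0);p=P[m]
            if len(p): print(c,q,round(o["confidence"],2),np.round(o["bbox"]),len(p),np.median(p,0).round(3),np.percentile(p,2,0).round(3),np.percentile(p,98,0).round(3))
    cv2.imwrite(f"pics/{c}.png",im["color"][:,:,::-1])
E
```

```text
{'time': 0.0, 'joint_positions': array([ 0.01410722,  0.32182309, -0.07007745,  1.45168954,  0.02262277,
        1.37076122, -0.05688704]), 'qd': array([ 3.78713899e-04, -9.36555911e-04, -9.88086775e-04,  1.92674651e-04,
        3.89713140e-05,  4.99726293e-04,  1.50454389e-04]), 'joint_torque': array([-2.58547143e-04, -4.91284704e+01, -4.03903294e-01, -3.12526345e+01,
       -6.40594075e-02,  4.37659642e-02,  1.61017233e-04]), 'position': array([ 6.49472824e-01, -6.57091701e-05,  2.32454068e-01]), 'tool_rot': array([-2.22051854, -2.22059464,  0.00223417]), 'ft_force': array([ 0.12311513, -0.18051478, -0.2780715 ]), 'torque': array([-0.0175209 ,  0.00079998,  0.00144329]), 'grip_force': 0.0, 'grip_width': 0.9936816777459064}
scene white_set 0.66 [305. 146.   6.  28.] 70 [0.55  0.364 0.133] [0.493 0.333 0.021] [0.57  0.541 0.156]
scene rail 0.83 [264. 224.  91. 102.] 4211 [ 0.617 -0.06   0.007] [ 0.515 -0.168 -0.   ] [0.711 0.148 0.151]
scene grey_a 0.98 [270. 206.  51.  49.] 790 [ 0.597 -0.013  0.085] [ 0.529 -0.038  0.029] [0.672 0.027 0.179]
scene grey_a 0.84 [277. 187.  44.  45.] 
[... 912 characters left out ...]
586 -0.118  0.009] [ 0.637 -0.079  0.015]
side grey_a 0.84 [296. 192.  53.  69.] 1137 [ 0.568 -0.011  0.086] [ 0.52  -0.036  0.027] [0.663 0.025 0.181]
side grey_a 0.66 [269. 173.  52.  64.] 941 [0.549 0.086 0.092] [0.502 0.061 0.029] [0.643 0.122 0.181]
side charger 0.96 [350. 334. 118. 100.] 7531 [ 0.485 -0.373  0.061] [ 0.415 -0.441  0.007] [ 0.572 -0.286  0.103]
side charger 0.72 [352. 328.  32.  30.] 724 [ 0.491 -0.369  0.074] [ 0.471 -0.388  0.066] [ 0.517 -0.34   0.105]
side selector_grip 0.96 [349. 326.  32.  33.] 776 [ 0.492 -0.368  0.074] [ 0.471 -0.387  0.065] [ 0.52  -0.338  0.105]
side jar 0.65 [205. 192.  18.  29.] 460 [0.395 0.15  0.046] [0.375 0.14  0.001] [0.423 0.222 0.072]
```

View pics/scene.png

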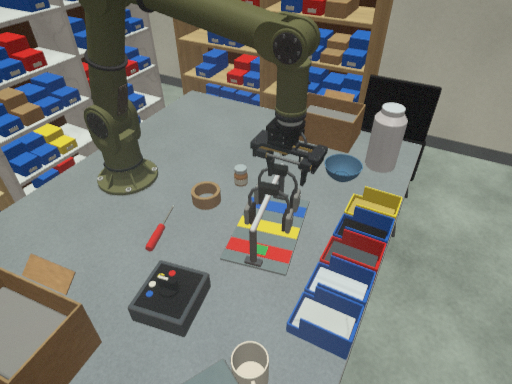

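View pics/side.png

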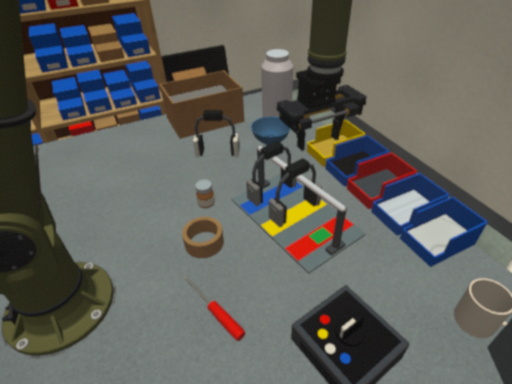

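The scene view shows the free bay at the red strip, with the green tile at about (262,250). In the side view the white set stands at about (215,130), with its crown at (211,115) and its cups at (198,145) and (236,145). The charger dots run red, yellow, white, blue from (325,320) to (346,358). Next I'll measure the exact poses.

```bash
python3 - <<'E'
from h import *
for c in ("side","scene"):
    im=dict(np.load(c+".npz"));P=cloud(im);hsv=cv2.cvtColor(im["color"],cv2.COLOR_RGB2HSV);C=im["color"]
    ok=im["depth"]>0
    if c=="side":
        b=np.zeros_like(ok);b[100:165,185:247]=1
        b&=ok&(P[...,0]>0.3)&(P[...,0]<.75)&(P[...,1]<.6)
        cr=b&(P[...,2]>.135)&(P[...,2]<.175); lo=b&(P[...,2]>.012)&(P[...,2]<.068)
        for n,m in(("crown",cr),("cups",lo)):
            p=P[m];print(n,len(p),np.median(p,0).round(3),p.min(0).round(3),p.max(0).round(3))
        p=P[cr&(P[...,2]>.157)];
        if len(p)>4: print("crowntop",len(p),cv2.minAreaRect((p[:,:2]*1000).astype(np.float32)))
        p=P[lo];km=cv2.kmeans(p[:,:2].astype(np.float32),2,None,(3,50,1e-6),5,0)[1].ravel()
        for k in (0,1): print("cup",(km==k).sum(),np.median(p[km==k],0).round(3),cv2.minAreaRect((p[km==k][:,:2]*1000).astype(np.float32)))
    # bar
    r=ok&(P[...,2]>.146)&(P[...,2]<.158)&(abs(P[...,0]-.6)<.12)&(P[...,1]<-.03)&(P[...,1]>-.17)&(C.min(-1)>100)
    p=P[r]
    if len(p)>5: print(c,"bar",len(p),np.polyfit(p[:,1],p[:,0],1),np.polyval(np.polyfit(p[:,1],p[:,0],1),-.1))
    g=ok&(abs(hsv[...,0].astype(int)-62)<15)&(hsv[...,1]>120)&(abs(P[...,0]-.6)<.12)&(P[...,1]<0)&(P[...,1]>-.17)&(P[...,2]<.02)
    p=P[g];print(c,"tile",len(p),p.mean(0).round(4),cv2.minAreaRect((p[:,:2]*1000).astype(np.float32)))
    base=ok&(P[...,2]>.005)&(P[...,2]<.013)&(abs(P[...,0]-.6)<.13)&(abs(P[...,1])<.2)&(hsv[...,1]>120)
    print(c,"strips",base.sum(),cv2.minAreaRect((P[base][:,:2]*1000).astype(np.float32)))
    t=ok&(abs(P[...,0]-.49)<.12)&(abs(P[...,1]+.37)<.12)&(P[...,2]>.055)&(P[...,2]<.065)
    print(c,"box",cv2.minAreaRect((P[t][:,:2]*1000).astype(np.float32)))
    sat=hsv[...,1]>130
    h=hsv[...,0]
    for n,m in(("red",sat&((h<8)|(h>172))),("yel",sat&(abs(h.astype(int)-27)<8)),("blue",sat&(abs(h.astype(int)-112)<12)),("white",(hsv[...,1]<60)&(hsv[...,2]>150))):
        q=P[t&m];print(c,n,len(q),np.median(q,0).round(4))
    t=ok&(abs(P[...,0]-.49)<.06)&(abs(P[...,1]+.37)<.06)&(P[...,2]>.097)&(P[...,2]<.11)
    print(c,"knobtop",t.sum(),P[t].mean(0).round(4),cv2.minAreaRect((P[t][:,:2]*1000).astype(np.float32)))
E
```

```text
crown 247 [0.516 0.378 0.152] [0.474 0.36  0.135] [0.562 0.541 0.163]
cups 934 [0.556 0.539 0.04 ] [0.444 0.328 0.012] [0.69  0.547 0.068]
crowntop 88 ((518.8133544921875, 385.98760986328125), (30.375410079956055, 56.961883544921875), 59.167415618896484)
cup 598 [0.571 0.541 0.036] ((572.3670043945312, 540.9776611328125), (12.244879722595215, 234.3297119140625), 89.68795013427734)
cup 336 [0.484 0.389 0.048] ((517.8548583984375, 381.77423095703125), (51.078086853027344, 148.59420776367188), 59.83761978149414)
side bar 276 [-0.18428437  0.59216312] 0.6105915546832649
side tile 162 [ 0.6123 -0.1014  0.0127] ((612.1295166015625, -101.00636291503906), (46.59332275390625, 31.64875030517578), 9.021927833557129)
side strips 2119 ((594.3450317382812, -2.155548095703125), (198.0564422607422, 251.00726318359375), 10.906133651733398)
side box ((496.3108825683594, -362.56561279296875), (150.23587036132812, 159.42291259765625), 9.611315727233887)
side red 107 [ 0.4711 -0.3205  0.0622]
side yel 120 [ 0.4515 -0.342   0.0621]
side blue 127 [ 0.4613 -0.3978  0.062 ]
side white 78 [ 0.4474 -0.3716  0.
[... 183 characters left out ...]
9686324] 0.6153477895199767
scene tile 72 [ 0.6232 -0.1007  0.0104] ((621.886962890625, -100.99738311767578), (30.73836326599121, 29.18903350830078), 8.226962089538574)
scene strips 1354 ((597.2166748046875, -4.1831817626953125), (195.4552001953125, 250.888671875), 9.931772232055664)
scene box ((499.03173828125, -364.55792236328125), (149.67782592773438, 161.20748901367188), 9.852030754089355)
scene red 38 [ 0.472  -0.3212  0.0602]
scene yel 11 [ 0.4492 -0.3372  0.0595]
scene blue 39 [ 0.4626 -0.399   0.0602]
scene white 33 [ 0.4503 -0.3736  0.0612]
scene knobtop 108 [ 0.4995 -0.3649  0.101 ] ((498.0247802734375, -364.5456848144531), (50.432106018066406, 15.65246868133545), 9.26583480834961)
```

```bash
cat >> h.py <<'E'
def go(x,y,z,yaw):
    "rows (slide, angular) from the present pose to x,y,z with closing direction at yaw deg, tool down"
    s=ctrl.get_state();T=R.from_rotvec(s["tool_rot"]);p=s["position"]
    t=R.from_euler("z",yaw,degrees=True)*R.from_matrix(np.array([[0,1,0],[1,0,0],[0,0,-1.]]))
    a=(T.inv()*t).as_rotvec(degrees=True)/30
    print("t",round(s["time"],2),"p",p.round(4),"f",s["ft_force"].round(1),"grip",round(s["grip_width"],3),round(s["grip_force"],1),"q7",round(s["joint_positions"][6],2))
    print("slide",(T.inv().apply(np.array([x,y,z])-p)/.25).round(3),"ang",a.round(3))
E
python3 -m inch '[{"slide":[0.77,-0.53,0],"angular":[0,0,-1],"claw":1},{"slide":[0.77,-0.53,0],"angular":[0,0,-1],"claw":1},{"slide":[0.77,-0.53,0],"angular":[0,0,-1],"claw":1},{"slide":[0.77,-0.53,0],"angular":[0,0,-1],"claw":1},{"slide":[0.77,-0.53,0],"angular":[0,0,-1],"claw":1},{"slide":[0.77,-0.53,0],"angular":[0,0,-1],"claw":1},{"slide":[0.77,-0.53,0],"angular":[0,0,-1],"claw":1}]'
python3 -c "from h import *; go(.518,.384,.24,59.8)"
```

```text
time: 1.5
position: [0.5173, 0.193, 0.2339]
tool_rot: [1.568, 2.721, 0.0]
ft_force: [-0.1, -0.3, 0.2]
grip_width: 1.002
grip_force: 0.0
t 1.5 p [0.5173 0.193  0.2339] f [-0.1 -0.3  0.2] grip 1.002 0.0 q7 0.09
slide [ 0.659  0.386 -0.025] ang [ 0.001  0.002 -0.99 ]
```

```bash

python3 -m inch '[{"slide":[0.66,0.386,-0.025],"angular":[0,0,-0.99],"claw":1},{"slide":[0.66,0.386,-0.025],"angular":[0,0,-0.99],"claw":1},{"slide":[0.66,0.386,-0.025],"angular":[0,0,-0.99],"claw":1},{"slide":[0.66,0.386,-0.025],"angular":[0,0,-0.99],"claw":1},{"slide":[0.66,0.386,-0.025],"angular":[0,0,-0.99],"claw":1},{"slide":[0.66,0.386,-0.025],"angular":[0,0,-0.99],"claw":1},{"slide":[0.66,0.386,-0.025],"angular":[0,0,-0.99],"claw":1}]'
python3 - <<'E'
from h import *
go(.518,.384,.147,59.8)
s=ctrl.get_state();im=ctrl.get_image("wrist");cv2.imwrite("pics/w1.png",im["color"][:,:,::-1])
K=im["camera_matrix"];v,u=np.mgrid[:384,:512];dx=(u-K[0,2]);dy=(v-K[1,2]);r=np.hypot(dx,dy)+1e-9;th=r/K[0,0]
d=im["depth"];x=d*np.tan(th)*dx/r;y=d*np.tan(th)*dy/r
P=np.stack([x,-y,-d],-1);E=im["tool_from_camera"];P=P@E[:3,:3].T+E[:3,3]
P=R.from_rotvec(s["tool_rot"]).apply(P.reshape(-1,3)).reshape(P.shape)+s["position"]
for lo,hi in((.15,.17),(.06,.075),(.012,.075)):
    m=(d>0)&(th<1.2)&(P[...,2]>lo)&(P[...,2]<hi)&(np.hypot(P[...,0]-.518,P[...,1]-.384)<.1)
    p=P[m]
    if len(p)>5: print(lo,len(p),np.median(p,0).round(3),cv2.minAreaRect((p[:,:2]*1000).astype(np.float32)))
print(ctrl.find_in("white_set","wrist")[:1])
E
```

```text
time: 2.2
position: [0.5203, 0.3809, 0.2393]
tool_rot: [0.827, 3.03, -0.003]
ft_force: [-0.0, -0.1, -0.7]
grip_width: 0.999
grip_force: 0.0
t 2.2 p [0.5203 0.3809 0.2393] f [-0.  -0.1 -0.7] grip 0.999 0.0 q7 0.27
slide [0.015 0.007 0.369] ang [-0.003  0.002 -0.012]
0.15 2370 [0.518 0.386 0.161] ((519.8839111328125, 385.6890869140625), (28.093338012695312, 61.00151062011719), 61.75992965698242)
0.06 1054 [0.47  0.405 0.067] ((519.244873046875, 385.98779296875), (49.98869705200195, 144.5452117919922), 61.69743347167969)
0.012 1122 [0.47  0.405 0.067] ((518.5681762695312, 386.3522033691406), (49.98869705200195, 146.0823211669922), 61.69743347167969)
[{'bbox': [258.8, 171.5, 48.5, 125.6], 'confidence': 0.56}]
```

View pics/w1.png

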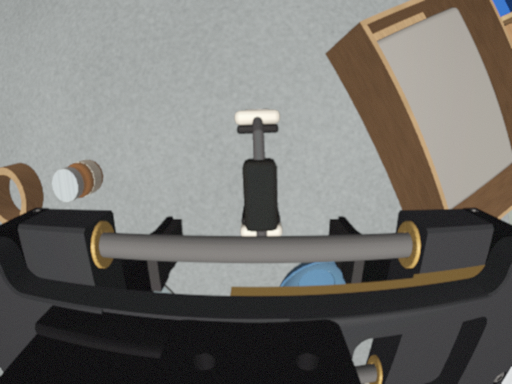

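The wrist view shows the white set below the gripper: crown pad at (261,195), one cup at (257,118). The finger sides straddle it, and the measured sizes match (28 x 61 mm pad, 50 mm deep cups).

```bash

python3 -m inch '[{"slide":[0.014,0.013,0.05],"angular":[0,0,-0.07],"claw":1},{"slide":[0.014,0.013,0.13],"angular":[0,0,-0.07],"claw":1},{"slide":[0.014,0.013,0.21],"angular":[0,0,-0.07],"claw":1},{"slide":[0.014,0.013,0.29],"angular":[0,0,-0.07],"claw":1},{"slide":[0.014,0.013,0.35],"angular":[0,0,-0.07],"claw":1},{"slide":[0.014,0.013,0.365],"angular":[0,0,-0.07],"claw":1},{"slide":[0.014,0.013,0.365],"angular":[0,0,-0.07],"claw":1},{"slide":[0.014,0.013,0.365],"angular":[0,0,-0.07],"claw":1}]'
python3 -c "from h import *; go(.519,.3855,.148,61.5)"
```

```text
time: 3.1
position: [0.5177, 0.3886, 0.1495]
tool_rot: [0.765, 3.046, 0.002]
ft_force: [-0.2, -0.2, 0.2]
grip_width: 1.001
grip_force: 0.0
t 3.1 p [0.5177 0.3886 0.1495] f [-0.2 -0.2  0.2] grip 1.001 0.0 q7 0.28
slide [-0.011 -0.008  0.006] ang [0.003 0.001 0.01 ]
```

```bash

python3 -m inch '[{"slide":[-0.011,-0.008,0.007],"angular":[0,0,0],"claw":1},{"slide":[-0.011,-0.008,0.007],"angular":[0,0,0],"claw":-1},{"slide":[-0.011,-0.008,0.007],"angular":[0,0,0],"claw":-1},{"slide":[-0.011,-0.008,0.007],"angular":[0,0,0],"claw":-1},{"slide":[-0.011,-0.008,0.007],"angular":[0,0,0],"claw":-1},{"slide":[-0.011,-0.008,0.007],"angular":[0,0,0],"claw":-1},{"slide":[-0.011,-0.008,0.007],"angular":[0,0,0],"claw":-1},{"slide":[-0.011,-0.008,0.007],"angular":[0,0,0],"claw":-1},{"slide":[-0.011,-0.008,0.007],"angular":[0,0,0],"claw":-1}]' 30
python3 -c "from h import *; go(.519,.3855,.36,61.5)"
```

```text
time: 4.0
position: [0.5187, 0.3852, 0.1468]
tool_rot: [0.765, 3.047, -0.0]
ft_force: [0.7, 0.2, 0.6]
grip_width: 0.357
grip_force: 0.0
t 4.0 p [0.5187 0.3852 0.1468] f [0.7 0.2 0.6] grip 0.357 0.0 q7 0.28
slide [-0.001  0.002 -0.853] ang [-0.    0.    0.01]
```

```bash

python3 -m inch '[{"slide":[0,0,0],"angular":[0,0,0],"claw":-1},{"slide":[0,0,0],"angular":[0,0,0],"claw":-1},{"slide":[0,0,0],"angular":[0,0,0],"claw":-1},{"slide":[0,0,0],"angular":[0,0,0],"claw":-1}]' 30
python3 -m inch '[{"slide":[0,0,-0.1],"angular":[0,0,0],"claw":-1},{"slide":[0,0,-0.2],"angular":[0,0,0],"claw":-1},{"slide":[0,0,-0.3],"angular":[0,0,0],"claw":-1},{"slide":[0,0,-0.4],"angular":[0,0,0],"claw":-1},{"slide":[0,0,-0.5],"angular":[0,0,0],"claw":-1},{"slide":[0,0,-0.6],"angular":[0,0,0],"claw":-1},{"slide":[0,0,-0.7],"angular":[0,0,0],"claw":-1},{"slide":[0,0,-0.8],"angular":[0,0,0],"claw":-1},{"slide":[0,0,-0.9],"angular":[0,0,0],"claw":-1},{"slide":[0,0,-0.9],"angular":[0,0,0],"claw":-1}]' 30
python3 -c "from h import *; go(.613,.142,.372,90)"
```

```text
time: 4.4
position: [0.5187, 0.3852, 0.1468]
tool_rot: [0.765, 3.047, 0.0]
ft_force: [0.7, 0.9, -1.5]
grip_width: 0.32
grip_force: 30.0
time: 5.4
position: [0.5193, 0.386, 0.3753]
tool_rot: [0.764, 3.043, 0.007]
ft_force: [1.0, -0.6, -2.2]
grip_width: 0.315
grip_force: 30.0
t 5.4 p [0.5193 0.386  0.3753] f [ 1.  -0.6 -2.2] grip 0.315 30.0 q7 0.31
slide [-0.791 -0.683  0.012] ang [ 0.009  0.007 -0.94 ]
```

Holding, with about 2.3 N of load. Now I'll carry it across above the rail, with a gradual swing.

```bash

python3 -m inch '[{"slide":[-0.08,-0.07,0],"angular":[0,0,-0.09],"claw":-1},{"slide":[-0.16,-0.14,0],"angular":[0,0,-0.19],"claw":-1},{"slide":[-0.25,-0.22,0],"angular":[0,0,-0.3],"claw":-1},{"slide":[-0.36,-0.31,0],"angular":[0,0,-0.43],"claw":-1},{"slide":[-0.47,-0.4,0],"angular":[0,0,-0.55],"claw":-1},{"slide":[-0.57,-0.49,0],"angular":[0,0,-0.67],"claw":-1},{"slide":[-0.66,-0.57,0],"angular":[0,0,-0.78],"claw":-1},{"slide":[-0.73,-0.63,0],"angular":[0,0,-0.87],"claw":-1},{"slide":[-0.79,-0.68,0],"angular":[0,0,-0.94],"claw":-1},{"slide":[-0.79,-0.68,0],"angular":[0,0,-0.94],"claw":-1}]' 30
python3 -c "from h import *; go(.613,-.101,.372,102)"
```

```text
time: 6.4
position: [0.6133, 0.1373, 0.3693]
tool_rot: [-0.01, -3.139, 0.005]
ft_force: [0.4, 0.1, -2.0]
grip_width: 0.319
grip_force: 30.0
t 6.4 p [0.6133 0.1373 0.3693] f [ 0.4  0.1 -2. ] grip 0.319 30.0 q7 1.24
slide [-0.005 -0.953 -0.008] ang [-0.006 -0.005 -0.412]
```

```bash

python3 -m inch '[{"slide":[0,-0.09,0],"angular":[0,0,-0.03],"claw":-1},{"slide":[0,-0.19,0],"angular":[0,0,-0.07],"claw":-1},{"slide":[0,-0.3,0],"angular":[0,0,-0.11],"claw":-1},{"slide":[0,-0.43,0],"angular":[0,0,-0.16],"claw":-1},{"slide":[0,-0.56,0],"angular":[0,0,-0.21],"claw":-1},{"slide":[0,-0.68,0],"angular":[0,0,-0.26],"claw":-1},{"slide":[0,-0.79,0],"angular":[0,0,-0.3],"claw":-1},{"slide":[0,-0.88,0],"angular":[0,0,-0.33],"claw":-1},{"slide":[0,-0.945,0],"angular":[0,0,-0.36],"claw":-1},{"slide":[0,-0.945,0],"angular":[0,0,-0.36],"claw":-1}]' 30
python3 - <<'E'
from h import *
go(.613,-.101,.19,100.4)
im=ctrl.get_image("side");P=cloud(im);cv2.imwrite("pics/s2.png",im["color"][:,:,::-1])
p0=ctrl.get_state()["position"];print(p0)
for lo,hi in((-.15,-.08),(-.012,.016)):
    z=P[...,2]-p0[2]
    m=(im["depth"]>0)&(np.hypot(P[...,0]-p0[0],P[...,1]-p0[1])<.09)&(z>lo)&(z<hi)
    p=P[m];print(len(p),p.min(0),cv2.minAreaRect((p[:,:2]*1000).astype(np.float32)))
E
```

```text
time: 7.4
position: [0.6118, -0.0966, 0.3702]
tool_rot: [0.289, -3.126, 0.001]
ft_force: [-0.3, -0.1, -2.3]
grip_width: 0.32
grip_force: 30.0
t 7.4 p [ 0.6118 -0.0966  0.3702] f [-0.3 -0.1 -2.3] grip 0.32 30.0 q7 1.83
slide [-0.003 -0.018  0.721] ang [-0.001 -0.005  0.005]
[ 0.61201442 -0.09412903  0.37048656]
1267 [ 0.53410277 -0.13471129  0.2257061 ] ((608.9392700195312, -97.9267807006836), (149.07037353515625, 49.623783111572266), 10.583351135253906)
553 [ 0.56132858 -0.12199874  0.35850969] ((610.6660766601562, -100.05840301513672), (44.804805755615234, 93.13904571533203), 76.77810668945312)
```

View pics/s2.png

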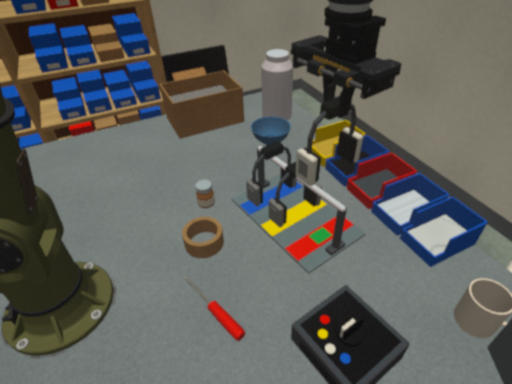

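The side view shows the white set level above the free bay, cups at (307,165) and (350,148) on either side of the bar. Measured centre and yaw (10.6°) match the bay to within 3 mm. Lowering.

```bash

python3 -m inch '[{"slide":[-0.005,-0.017,0.03],"angular":[0,0,0],"claw":-1},{"slide":[-0.005,-0.017,0.1],"angular":[0,0,0],"claw":-1},{"slide":[-0.005,-0.017,0.19],"angular":[0,0,0],"claw":-1},{"slide":[-0.005,-0.017,0.28],"angular":[0,0,0],"claw":-1},{"slide":[-0.005,-0.017,0.37],"angular":[0,0,0],"claw":-1},{"slide":[-0.005,-0.017,0.46],"angular":[0,0,0],"claw":-1},{"slide":[-0.005,-0.017,0.55],"angular":[0,0,0],"claw":-1},{"slide":[-0.005,-0.017,0.63],"angular":[0,0,0],"claw":-1},{"slide":[-0.005,-0.017,0.69],"angular":[0,0,0],"claw":-1},{"slide":[-0.005,-0.017,0.72],"angular":[0,0,0],"claw":-1}]' 30
python3 -m inch '[{"slide":[0,0,0],"angular":[0,0,0],"claw":-1},{"slide":[0,0,0],"angular":[0,0,0],"claw":-1},{"slide":[0,0,0],"angular":[0,0,0],"claw":-1}]'
python3 -c "from h import *; go(.613,-.099,.168,100.4)"
```

```text
time: 8.45
position: [0.6136, -0.0966, 0.1897]
tool_rot: [0.298, -3.125, -0.002]
ft_force: [-0.5, -0.5, -2.1]
grip_width: 0.32
grip_force: 30.0
time: 8.75
position: [0.6153, -0.0982, 0.1932]
tool_rot: [-0.295, 3.125, -0.001]
ft_force: [-0.5, -0.3, -2.6]
grip_width: 0.321
grip_force: 30.0
t 8.75 p [ 0.6153 -0.0982  0.1932] f [-0.5 -0.3 -2.6] grip 0.321 30.0 q7 1.82
slide [ 0.01  -0.001  0.101] ang [-0.001  0.004  0.013]
```

Now the last 25 mm, slowly, until contact.

```bash

python3 -m inch '[{"slide":[0.006,0,0.02],"angular":[0,0,0],"claw":-1},{"slide":[0.006,0,0.04],"angular":[0,0,0],"claw":-1},{"slide":[0.006,0,0.06],"angular":[0,0,0],"claw":-1},{"slide":[0.006,0,0.075],"angular":[0,0,0],"claw":-1},{"slide":[0.006,0,0.085],"angular":[0,0,0],"claw":-1},{"slide":[0.006,0,0.095],"angular":[0,0,0],"claw":-1},{"slide":[0.006,0,0.1],"angular":[0,0,0],"claw":-1},{"slide":[0.006,0,0.1],"angular":[0,0,0],"claw":-1},{"slide":[0.006,0,0.1],"angular":[0,0,0],"claw":-1}]' 30
python3 -c "from h import *; go(.613,-.099,.168,100.4)"
```

```text
time: 9.65
position: [0.6131, -0.0985, 0.167]
tool_rot: [-0.296, 3.127, -0.0]
ft_force: [0.3, -0.2, -2.8]
grip_width: 0.318
grip_force: 30.0
t 9.65 p [ 0.6131 -0.0985  0.167 ] f [ 0.3 -0.2 -2.8] grip 0.318 30.0 q7 1.82
slide [ 0.001 -0.002 -0.004] ang [-0.     0.001  0.013]
```

Not touching yet, so I'll go down a millimetre at a time.

```bash

python3 -m inch '[{"slide":[0,0,0.005],"angular":[0,0,0],"claw":-1},{"slide":[0,0,0.006],"angular":[0,0,0],"claw":-1},{"slide":[0,0,0.006],"angular":[0,0,0],"claw":-1}]'
python3 -m inch '[{"slide":[0,0,0.006],"angular":[0,0,0],"claw":-1},{"slide":[0,0,0.006],"angular":[0,0,0],"claw":-1},{"slide":[0,0,0.006],"angular":[0,0,0],"claw":-1}]'
```

```text
time: 9.95
position: [0.6133, -0.0985, 0.1665]
tool_rot: [-0.296, 3.127, -0.001]
ft_force: [-2.5, 0.1, 6.3]
grip_width: 0.318
grip_force: 30.0
time: 10.25
position: [0.6133, -0.0985, 0.1665]
tool_rot: [-0.295, 3.126, -0.001]
ft_force: [-5.6, 1.0, 10.8]
grip_width: 0.314
grip_force: 30.0
```

Contact. I'll ease off a little and open partway, since the rail post is close by.

```bash

python3 -m inch '[{"slide":[0,0,-0.004],"angular":[0,0,0],"claw":-1},{"slide":[0,0,-0.006],"angular":[0,0,0],"claw":-1},{"slide":[0,0,-0.006],"angular":[0,0,0],"claw":-0.1},{"slide":[0,0,-0.006],"angular":[0,0,0],"claw":0},{"slide":[0,0,-0.006],"angular":[0,0,0],"claw":0},{"slide":[0,0,-0.006],"angular":[0,0,0],"claw":0},{"slide":[0,0,-0.006],"angular":[0,0,0],"claw":0},{"slide":[0,0,-0.006],"angular":[0,0,0],"claw":0}]'
python3 - <<'E'
from h import *
im=ctrl.get_image("side");cv2.imwrite("pics/s3.png",cv2.resize(im["color"][80:300,200:420,::-1],(660,660))[:600]);P=cloud(im)
go(.613,-.099,.3,100.4)
for lo,hi in((.02,.085),):
    m=(im["depth"]>0)&(np.hypot(P[...,0]-.613,P[...,1]+.1)<.09)&(P[...,2]>lo)&(P[...,2]<hi)&(np.hypot(P[...,0]-.613,P[...,1]+.1)>.03)&(P[...,1]>-.14)
    p=P[m];print(len(p),p.min(0),cv2.minAreaRect((p[:,:2]*1000).astype(np.float32)))
E
```

```text
time: 11.05
position: [0.613, -0.0985, 0.1652]
tool_rot: [0.296, -3.128, -0.0]
ft_force: [0.0, 0.0, -0.1]
grip_width: 0.498
grip_force: 0.0
t 11.1 p [ 0.613  -0.0985  0.1652] f [0.2 0.2 0.4] grip 0.5 0.0 q7 1.82
slide [ 0.    -0.002 -0.539] ang [-0.     0.     0.013]
532 [ 0.53648116 -0.13654811  0.02290523] ((610.720947265625, -99.69996643066406), (149.0933380126953, 50.13096618652344), 10.785147666931152)
```

View pics/s3.png

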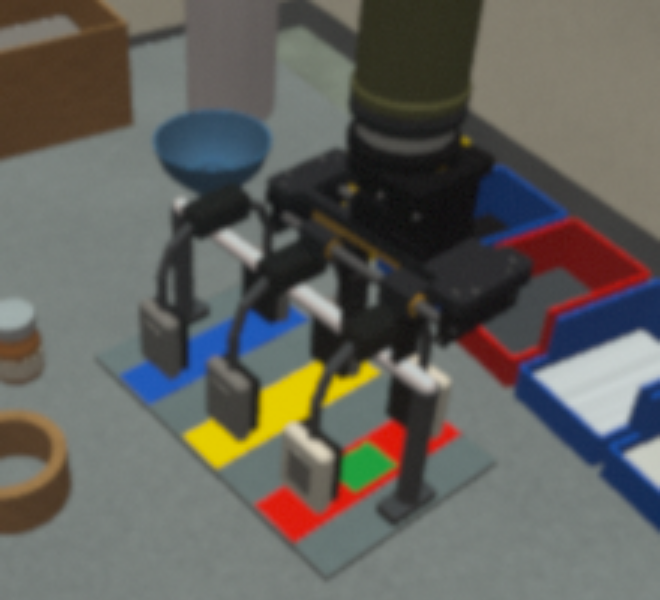

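The crop shows the white set hanging over the bar above the red strip and green tile, cup at (312,465), crown at (370,325), seated and level. The gripper is open. Retreating straight up.

```bash

python3 -m inch '[{"slide":[0,0,-0.03],"angular":[0,0,0],"claw":0},{"slide":[0,0,-0.08],"angular":[0,0,0],"claw":0},{"slide":[0,0,-0.14],"angular":[0,0,0],"claw":0},{"slide":[0,0,-0.24],"angular":[0,0,0],"claw":0},{"slide":[0,0,-0.36],"angular":[0,0,0],"claw":0},{"slide":[0,0,-0.46],"angular":[0,0,0],"claw":0},{"slide":[0,0,-0.5],"angular":[0,0,0],"claw":0}]'
python3 -c "from h import *; go(.555,-.23,.25,99.3)"
```

```text
time: 11.8
position: [0.6144, -0.0986, 0.2952]
tool_rot: [-0.295, 3.121, -0.003]
ft_force: [0.6, 0.3, 0.2]
grip_width: 0.502
grip_force: 0.0
t 11.8 p [ 0.6144 -0.0986  0.2952] f [0.6 0.3 0.2] grip 0.502 0.0 q7 1.83
slide [ 0.333 -0.472  0.18 ] ang [-0.004  0.012  0.05 ]
```

```bash

python3 -m inch '[{"slide":[0.65,-0.96,0],"angular":[0,0,0.05],"claw":0},{"slide":[0.65,-0.96,0],"angular":[0,0,0.05],"claw":0},{"slide":[0.65,-0.96,0],"angular":[0,0,0.05],"claw":0},{"slide":[0.65,-0.96,0.2],"angular":[0,0,0.05],"claw":0},{"slide":[0.65,-0.96,0.4],"angular":[0,0,0.05],"claw":0},{"slide":[0.65,-0.96,0.4],"angular":[0,0,0.05],"claw":0},{"slide":[0.65,-0.96,0.4],"angular":[0,0,0.05],"claw":0},{"slide":[0.65,-0.96,0.4],"angular":[0,0,0.05],"claw":0},{"slide":[0.65,-0.96,0.4],"angular":[0,0,0.05],"claw":0},{"slide":[0.65,-0.96,0.4],"angular":[0,0,0.05],"claw":0}]'
python3 - <<'E'
from h import *
s=ctrl.get_state();im=ctrl.get_image("wrist");cv2.imwrite("pics/w2.png",im["color"][:,:,::-1])
K=im["camera_matrix"];v,u=np.mgrid[:384,:512];dx=(u-K[0,2]);dy=(v-K[1,2]);r=np.hypot(dx,dy)+1e-9;th=r/K[0,0]
d=im["depth"];x=d*np.tan(th)*dx/r;y=d*np.tan(th)*dy/r
P=np.stack([x,-y,-d],-1);E=im["tool_from_camera"];P=P@E[:3,:3].T+E[:3,3]
P=R.from_rotvec(s["tool_rot"]).apply(P.reshape(-1,3)).reshape(P.shape)+s["position"]
m=(d>0)&(th<1.2)&(P[...,2]>.096)&(P[...,2]<.11)&(np.hypot(P[...,0]-.497,P[...,1]+.364)<.05)
p=P[m];print(len(p),np.median(p,0).round(3),cv2.minAreaRect((p[:,:2]*1000).astype(np.float32)))
go(.497,-.3635,.087,99.3)
E
```

```text
time: 12.8
position: [0.5004, -0.3631, 0.192]
tool_rot: [-0.259, 3.128, -0.001]
ft_force: [-0.7, 1.8, -0.4]
grip_width: 0.5
grip_force: 0.0
1016 [ 0.496 -0.363  0.104] ((497.4356384277344, -362.7103271484375), (49.25521469116211, 14.662797927856445), 9.224453926086426)
t 12.85 p [ 0.5004 -0.3631  0.1921] f [ 0.2 -0.1  0.9] grip 0.499 0.0 q7 2.31
slide [0.015 0.001 0.421] ang [-0.002  0.005  0.006]
```

View pics/w2.png

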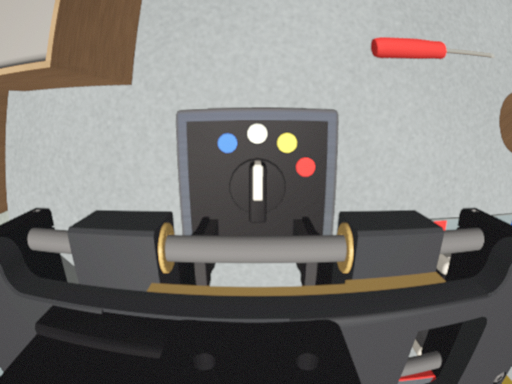

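The wrist view shows the knob bar at (258,190) pointing at white (257,133). Yellow is at (287,142) and red at (306,167), clockwise. The knob measures (0.497, -0.363). Descending onto it and pinching.

```bash

python3 -m inch '[{"slide":[0.013,0.003,0.12],"angular":[0,0,0],"claw":0},{"slide":[0.013,0.003,0.24],"angular":[0,0,0],"claw":0},{"slide":[0.013,0.003,0.34],"angular":[0,0,0],"claw":0},{"slide":[0.013,0.003,0.4],"angular":[0,0,0],"claw":0},{"slide":[0.013,0.003,0.42],"angular":[0,0,0],"claw":0},{"slide":[0.013,0.003,0.42],"angular":[0,0,0],"claw":0},{"slide":[0.013,0.003,0.42],"angular":[0,0,0],"claw":0}]'
python3 -c "from h import *; go(.497,-.363,.087,99.3)"
```

```text
time: 13.55
position: [0.4961, -0.3649, 0.087]
tool_rot: [-0.255, 3.129, -0.003]
ft_force: [-0.2, -0.2, 0.9]
grip_width: 0.5
grip_force: 0.0
t 13.55 p [ 0.4961 -0.3649  0.087 ] f [-0.2 -0.2  0.9] grip 0.5 0.0 q7 2.31
slide [-0.005  0.007 -0.   ] ang [-0.003  0.004  0.001]
```

```bash

python3 -m inch '[{"slide":[-0.005,0.007,0],"angular":[0,0,0],"claw":0},{"slide":[-0.005,0.007,0],"angular":[0,0,0],"claw":-1},{"slide":[-0.005,0.007,0],"angular":[0,0,0],"claw":-1},{"slide":[-0.005,0.007,0],"angular":[0,0,0],"claw":-1},{"slide":[-0.005,0.007,0],"angular":[0,0,0],"claw":-1},{"slide":[-0.005,0.007,0],"angular":[0,0,0],"claw":-1},{"slide":[-0.005,0.007,0],"angular":[0,0,0],"claw":-1},{"slide":[-0.005,0.007,0],"angular":[0,0,0],"claw":-1}]' 30
python3 -c "from h import *; go(.497,-.363,.087,30.5)"
```

```text
time: 14.35
position: [0.4959, -0.3623, 0.0854]
tool_rot: [0.255, -3.131, -0.001]
ft_force: [-2.0, 1.7, 2.5]
grip_width: 0.172
grip_force: 30.0
t 14.35 p [ 0.4959 -0.3623  0.0854] f [-2.   1.7  2.5] grip 0.172 30.0 q7 2.3
slide [-0.004 -0.004 -0.006] ang [ 0.000e+00 -1.000e-03  2.293e+00]
```

```bash

for i in 1 2; do python3 -m inch '[{"slide":[0,0,0],"angular":[0,0,0.2],"claw":-1},{"slide":[0,0,0],"angular":[0,0,0.4],"claw":-1},{"slide":[0,0,0],"angular":[0,0,0.6],"claw":-1},{"slide":[0,0,0],"angular":[0,0,0.8],"claw":-1},{"slide":[0,0,0],"angular":[0,0,1],"claw":-1},{"slide":[0,0,0],"angular":[0,0,1],"claw":-1}]'; done
python3 -c "from h import *; print(ctrl.get_state()['torque']); go(.497,-.363,.087,30.5)"
```

```text
time: 14.95
position: [0.4959, -0.3616, 0.0854]
tool_rot: [-0.564, -3.09, -0.002]
ft_force: [-1.8, 2.7, 2.3]
grip_width: 0.169
grip_force: 30.0
time: 15.55
position: [0.4963, -0.3611, 0.0854]
tool_rot: [-1.341, -2.84, -0.002]
ft_force: [-1.1, 5.7, 3.7]
grip_width: 0.171
grip_force: 30.0
[ 1.11362578  0.17458073 -0.06240751]
t 15.55 p [ 0.4963 -0.3611  0.0854] f [-1.1  5.7  3.7] grip 0.171 30.0 q7 1.31
slide [-0.008 -0.003 -0.007] ang [ 0.002 -0.003  0.299]
```

```bash

python3 -m inch '[{"slide":[-0.004,0,0],"angular":[0,0,0.15],"claw":-1},{"slide":[-0.004,0,0],"angular":[0,0,0.3],"claw":-1},{"slide":[-0.004,0,0],"angular":[0,0,0.31],"claw":-1},{"slide":[-0.004,0,0],"angular":[0,0,0.31],"claw":-1}]'
python3 -m inch '[{"slide":[0,0,0],"angular":[0,0,0],"claw":0},{"slide":[0,0,0],"angular":[0,0,0],"claw":0},{"slide":[0,0,0],"angular":[0,0,0],"claw":0},{"slide":[0,0,0],"angular":[0,0,0],"claw":0},{"slide":[0,0,0],"angular":[0,0,0],"claw":0},{"slide":[0,0,-0.08],"angular":[0,0,0],"claw":0},{"slide":[0,0,-0.2],"angular":[0,0,0],"claw":0},{"slide":[0,0,-0.35],"angular":[0,0,0],"claw":0},{"slide":[0,0,-0.5],"angular":[0,0,0],"claw":0},{"slide":[0,0,-0.5],"angular":[0,0,0],"claw":0}]'
python3 - <<'E'
from h import *
im=ctrl.get_image("side");P=cloud(im);cv2.imwrite("pics/s4.png",cv2.resize(im["color"][:,:,::-1],(800,600)))
ok=im["depth"]>0
t=ok&(abs(P[...,0]-.49)<.04)&(abs(P[...,1]+.365)<.04)&(P[...,2]>.097)&(P[...,2]<.11)
print(cv2.minAreaRect((P[t][:,:2]*1000).astype(np.float32)))
h=(ok&(P[...,2]>.02)&(P[...,2]<.085)&(np.hypot(P[...,0]-.613,P[...,1]+.1)<.09)&(np.hypot(P[...,0]-.613,P[...,1]+.1)>.03)&(P[...,1]>-.14))
print(cv2.minAreaRect((P[h][:,:2]*1000).astype(np.float32)))
c=ok&(np.hypot(P[...,0]-.613,P[...,1]+.1)<.05)&(P[...,2]>.13)&(P[...,2]<.2);print("crown top",P[c][:,2].max())
for q in("grey_a","jar"):
    for o in ctrl.outline_of(q,"side")[:3]: print(q,round(o["confidence"],2),np.median(P[o["mask"]&ok],0).round(3))
go(.497,-.363,.087,30.5)
E
```

```text
time: 15.95
position: [0.4965, -0.361, 0.0854]
tool_rot: [-1.561, -2.723, -0.004]
ft_force: [-1.6, 7.2, 6.1]
grip_width: 0.172
grip_force: 30.0
time: 16.95
position: [0.4993, -0.3656, 0.2169]
tool_rot: [1.565, 2.711, -0.001]
ft_force: [0.3, -0.2, 0.4]
grip_width: 0.501
grip_force: 0.0
((496.3368835449219, -361.9736328125), (15.390027046203613, 50.53092575073242), 30.698461532592773)
((610.2777709960938, -100.22733306884766), (146.83721923828125, 49.221588134765625), 10.610530853271484)
crown top 0.18240500973740292
grey_a 0.79 [ 0.567 -0.011  0.089]
grey_a 0.62 [0.547 0.086 0.094]
jar 0.57 [0.395 0.15  0.045]
t 17.1 p [ 0.4963 -0.3632  0.2099] f [-0.5  0.7 -0.8] grip 0.506 0.0 q7 1.14
slide [-0.001  0.003  0.492] ang [-0.    -0.001 -0.016]
```

View pics/s4.png

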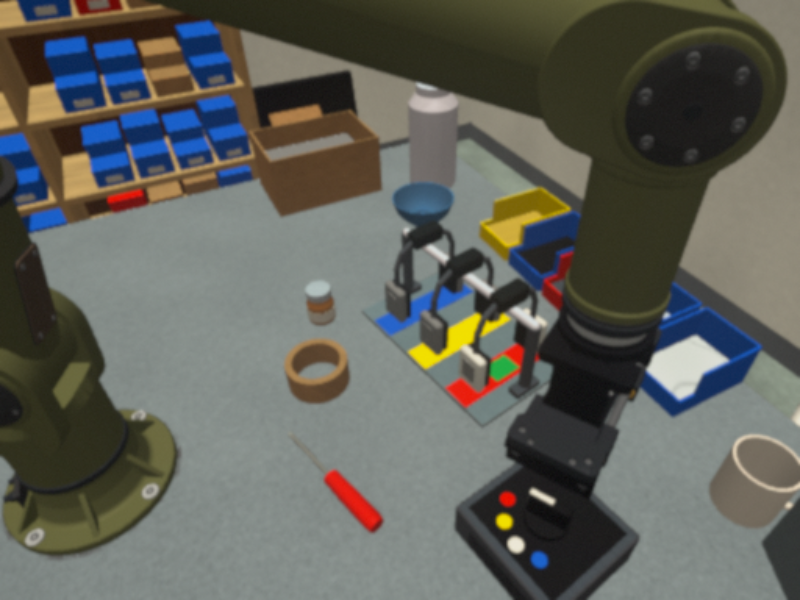

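The picture shows the knob pointer at (542,496), measured at 120.7°, which is 1.20 rad from the start and on the red click. The white set hangs in the red bay (cup at (475,367)), the grey pairs and jar have not moved, and the gripper is clear of the knob.

```bash
python3 -c "from bench import ctrl; print(ctrl.close_job())"
```

```text
the job is handed in; nothing more can be done
None
```

The white ear defenders hang in the free red bay, the selector is clicked in at red, the grey pairs and jar have not moved, and the job is handed in (the hand-in call gave no verdict).

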